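Crimp a perfume pump, then hold the sprung bottle clamp open at its pointer

ROBOT

A 6-joint arm with a two-finger parallel gripper is mounted at the origin on the work surface. World frame = base frame: x ahead of the robot, y to its left, z up, the work surface at z = 0. Lengths are in mm, angles in rad, forces in N, time in s.
With the tool pointing down it reaches from about 300 to 775 mm from the base axis. Payload 14.6 kg.
Tool frame: the origin (TCP) lies on the front face of the gripper's body, between the roots of the fingers; the fingertips stand 97 mm ahead of it and the grasp point (between the pads) lies 78 mm ahead of it; z points along the fingers, y is the line along which they close (so a half turn about z gives the same grasp; the last joint's range is limited). The gripper opens to 94 mm and grips with 3 to 60 N. Pads are 16 mm wide; open, the fingers measure 119 mm over their backs; the gripper's body (75 mm by 177 mm) begins 78 mm behind the grasp point.
Start: joints at [-1.301, 0.3, 1.521, -0, 1.321, -0.067], TCP at [181.751, -519.092, 302.646] pointing down, gripper open.
Joint ranges: [-3.03, 3.03], [-0.79, 2.21], [0.23, 2.52], [-1.04, 4.18], [0, 3.07], [-2.55, 2.55]. Speed limits (rad/s): [2.22, 2.22, 2.57, 3.14, 3.14, 3.14].

INTERFACE

Orientations are given as [roll, pitch, yaw] about the fixed x, y, z axes, in that order (R = Rz(yaw) Ry(pitch) Rx(roll)).
In Python, from cell import * gives the robot as it stands.
- The arm moves only by the tool carry_out, never from a script. Its arguments are lists of equal length, an entry for each row: "slide": the shift along the world's x, y, z scaled (see below), a list of three; "dr": the turn, a rotation vector about the world's x, y, z scaled (see below), a list of three; "gripper": the opening in per cent of the stroke, from 0 (shut) to 100 (fully open). A call has 1 to 10 rows; each row is the pose to reach, as a shift and turn from the pose commanded when the call began, turning the shorter way round; what a row does not reach only later rows make up. The controller multiplies each number of a shift by 0.25 m and each number of a turn by 360 degrees. A row lasts 1/12 s, in which the tool goes at most 41.7 mm and 7.16 degrees, less where a joint would pass 70% of its speed; a pose out of reach is approached as far as the arm can. A call with a number of a shift or a turn outside -1 to 1 is refused whole. A call with a gripper value outside its range is refused whole. The fingers move at their own pace and stop on an object; "newtons" is the grip in N (left out, the last holds). Time passes only in rows, so rows that repeat a pose let the fingers close. It gives the time, the measured TCP pose, the force, the opening and the grip force at its end, in the units of the state.
- read_state(): the state, without advancing time (a new reading comes with each control period).
- camera(name): name is "scene" or "top" or "wrist"; returns the picture (384x512x3 uint8, red, green, blue); there is no depth.
- camera_model(name): a dict with "vfov" (degrees; the focal length in pixels is half the picture's height over the tangent of half this angle, whatever the lens; pixels are square), "cx", "cy" (the principal point, pixels), "k1" (the pictures are not rectified: a ray, as slopes to the right and down, at radius r is drawn at 1 + k1 r^2 times it, then the intrinsics apply), "R" (3x3) and "t" (3): a world point X has camera coordinates R X + t. Camera axes: x right, y down, z forward; pixel columns grow to the right and rows downward; lengths in mm; the calibration is good to about 2 mm. A picture is of the moment at which its call begins: read the wrist's pose just before it. camera_model takes no time and is no camera call; for the wrist camera it gives the pose at the moment of the call.
- sign_off(): hands the job in; it is judged then, once.
The state is a dict: "clock": time; "joints": joint angles; "qd": joint speeds; "effort": joint torques, N m; "eef_pos": TCP position; "eef_rot": TCP orientation; "wrist_force": force on the tool from outside, world axes, zero at the start; "moment": the same for the moment, N m; "finger_gap": finger opening in mm; "finger_force": force on a finger pad.
Only numpy, scipy, OpenCV 4.12 (cv2) and the standard library are available. Lean on these libraries where they do the work, as an engineer would, in place of code of your own. Each camera call takes 0.05 s, during which the arm holds its last target. There are 200 camera calls.

TASK

Crimp the pump on the bottle standing in the hand press: with the clamp still shut, pull the long ball-ended lever all the way down to its stop, then ease it slowly back up to rest without letting it fly. Then take the upright handle of the sprung clamp jaw and draw the jaw out towards the front until its white index line is level with the small brass pointer on the guide, and finish still holding it there against the spring so that a colleague can change the bottle; never let the jaw snap back on the glass. Leave the pointer as it is set, the crimped bottle standing in its nest and the loose things around the press where they are.

Things in the scene. Friction and masses are not known exactly. Their poses are not given: they have to be found in the camera images.
- press: Fixed hand-lever bottle crimping press, aluminium: base plate top 38 mm up, reaching 150 mm to the front and 120 mm to the rear of the origin, 220 mm wide; rear column 390 mm high; head 120 mm wide from 195 mm up, its face 25 mm in front of the origin. Origin on the table under the die; x to the rear, y to the left seen from the front, z up. Turned up to 0.3 rad; its front faces the robot.
- lever_pivot (a point): Axis of the hand lever, on the right side of the press, 240 mm above the table, in the lever's plane of swing (120 mm to the right of the press origin, 45 mm behind it). The lever turns about the press's y axis.
- lever_knob (a point): Centre of the black ball, 36 mm in diameter, on the end of the steel lever rod (12 mm thick). It runs on an arc of 190 mm radius about lever_pivot: at rest the lever points to the front and 25 degrees above level (ball 320 mm above the table), fully down 30 degrees below level (ball 145 mm above the table).
- lever (a joint): Angle of the hand lever in rad: 0 at rest (up), growing as the ball is pulled down, 0.96 at the lower stop. A spring drives it back up: about 3 N at the ball at the start of the stroke, 10 N at the bottom. It drives the ram with the crimping die 32 mm down over the pump.
- jaw (a joint): Opening of the sprung clamp jaw in m: 0 with the jaw clamped on the bottle, growing as it is drawn out to the front (along the press's -x), end stop at 0.060. The spring pulls it shut with about 5 N at 0 and 11 N at 0.045.
- jaw_handle (a point): Middle of the upright black handle (round, 25 mm across here, waisted at its foot; top 25 mm above, foot 28 mm below this point) on the front end of the jaw's flat steel tongue, 78 mm above the table. The tongue's top is 50 mm up, 42 mm wide between two guides, ending 18 mm in front of the handle. Moves with the jaw.
- jaw_index (a point): Left end of the white index line, 2.5 mm wide, drawn across the tongue's top, 85 mm behind the handle axis. It moves with the jaw.
- pointer_tip (a point): Point of the small brass size pointer (18 mm wide, 5 mm tall, with a small screw to 10 mm on top) on the left guide; set 25 to 45 mm in front of the index line's clamped position, differently in each start; stiff friction keeps it. The job wants jaw_index level with this point along the press's x axis.
- nest (a point): Centre of the bottle's place on the base plate, under the die, 38 mm above the table; rear fence 45 mm high and two side lips 8 mm high.
- bottle: The bottle to crimp, amber glass, 62 mm wide (along its y), 32 mm deep and 78 mm high, with a bare metal crimp pump on top (98 mm overall). Origin at the centre of its underside. Loose, held in the nest by the jaw; it stays standing when the jaw opens.
- clear_bottle: Bystander: clear bottle 55 x 30 x 85 mm with a black cap (115 mm overall), standing to the left of the press.
- black_bottle: Bystander: black bottle 60 x 32 x 82 mm with a pump (102 mm overall), standing to the left of the press; it and the clear bottle swap places at random.
- pump_tray: Bystander: steel tray 90 x 130 x 25 mm with pumps in it, to the right of the press.
- spray_cap: Bystander: black cap, 24 mm in diameter, 26 mm high, to the front left of the press.
- hex_driver: Bystander: screwdriver, 150 mm long, lying in front of the press to the left.
Not all that is in view belongs to the job. What is shaped like the bottle but purple is not meant.

How it is judged (in metres and radians):
On the way, in this order (a step that is already met when the one before it is completed fails the run):
1. the lever is pulled fully down to its stop, the bottle still clamped (value of joint lever above 0.91 rad and value of joint jaw below 0.006 m and horizontal distance between bottle and nest below 0.006 m), for 0.2 s.
2. the lever is eased back up to rest (value of joint lever below 0.06 rad), for 0.2 s.
At the end, for the whole second after the job is handed in: The fingers still hold the jaw against its spring (contact over 3 N), its index line within 5 mm of the brass pointer along the slide and not moving; the lever is up at rest (within 0.06 rad); the pointer has not been shifted (3 mm); the bottle stands upright within 10 mm of its place in the nest (x of jaw_index in the frame of pointer_tip between -0.005 and 0.005 m and contact force between the fingers and jaw above 3 N and velocity of joint jaw between -0.02 and 0.02 m/s and value of joint lever below 0.06 rad and distance of pointer_tip from where it was at the start of the episode below 0.003 m and horizontal distance between bottle and nest below 0.01 m and angle between bottle's own z axis and vertical below 0.1 rad); the arm keeps its last pose, push and grip.
It fails at once if the lever flies back (faster than 1.5 rad/s while more than 0.15 rad from rest) (velocity of joint lever below -1.5 rad/s and value of joint lever above 0.15 rad).
It fails at once if the jaw snaps shut on the glass (faster than 0.15 m/s) (velocity of joint jaw below -0.15 m/s and value of joint jaw above 0.003 m).
It fails at once if the bottle in the nest is tipped (angle between bottle's own z axis and vertical above 0.2 rad).
It fails at once if a bystander is disturbed (moved more than 25 mm) (distance of any of clear_bottle, black_bottle, pump_tray, spray_cap, hex_driver from where it was at the start of the episode above 0.025 m).
It also fails if it takes over 61 s, if anything falls off the work surface, if the arm or the gripper's body presses on something with over 40 N, if the wrist force passes 120 N, or if a joint passes its speed limit or range.

## Working session

There is one attempt and no reset: what is moved stays moved. The work goes in short steps, Python scripts to look and compute and a tool call to move; the robot and the scene stay as the last step left them, time stands still between calls to the robot, and variables do not carry over. Pictures are saved under pics/ and viewed, at most 10 in all, crops included, and the job is handed in when it is done.

Besides the shell and the picture viewer there is one more tool, called after "Emit:" as name(argument=value, ...) on one line, values as JSON. carry_out: Moves the arm, as the interface text tells. Its arguments: {"type":"object","properties":{"slide":{"type":"array","items":{"type":"array","items":{"type":"number","minimum":-1,"maximum":1}}},"dr":{"type":"array","items":{"type":"array","items":{"type":"number","minimum":-1,"maximum":1}}},"gripper":{"type":"array","items":{"type":"number"}},"newtons":{"type":"number"}},"required":["slide","dr","gripper"]}

```bash
mkdir -p pics; ls
python3 - <<'E'
from cell import *
import cv2,numpy as np
for n in("scene","top"):
    im=camera(n); cv2.imwrite(f"pics/{n}0.png",im[:,:,::-1]); m=camera_model(n)
    print(n,{k:(np.round(v,3).tolist()) for k,v in m.items()})
a=[cv2.imread(f"pics/{n}0.png") for n in("scene","top")]
print(read_state())
E
```

```text
pics
scene {'vfov': 52.924, 'cx': 263.549, 'cy': 189.304, 'k1': -0.108, 'R': [[-0.961, -0.274, 0.022], [-0.184, 0.583, -0.791], [0.204, -0.765, -0.611]], 't': [561.653, 236.749, 970.934]}
top {'vfov': 50.245, 'cx': 254.251, 'cy': 195.328, 'k1': -0.049, 'R': [[-0.026, -1.0, 0.001], [-0.986, 0.026, -0.165], [0.165, -0.006, -0.986]], 't': [48.402, 610.775, 1131.877]}
{'clock': 0.1, 'joints': array([-1.30062514e+00,  3.00385573e-01,  1.52151385e+00, -1.67910299e-05,
        1.32067526e+00, -6.65950498e-02]), 'qd': array([ 5.48272343e-05, -1.01312901e-03, -2.33203085e-03, -2.10737433e-04,
        1.30769885e-03,  7.14477676e-04]), 'effort': array([ 4.76703008e-04, -5.32640076e+01, -3.53286874e+01,  7.09053339e-02,
        2.34634493e-02, -6.70836562e-05]), 'eef_pos': array([ 181.70207131, -518.97920903,  302.16162908]), 'eef_rot': array([-3.14061171e+00, -4.91219740e-05,  3.36770374e-01]), 'wrist_force': array([ 0.46914111,  0.08295948, -0.46540251]), 'moment': array([-0.00684394,  0.02220714, -0.02758441]), 'finger_force': 0.0, 'finger_gap': 94.10917662003921}
```

View pics/scene0.png

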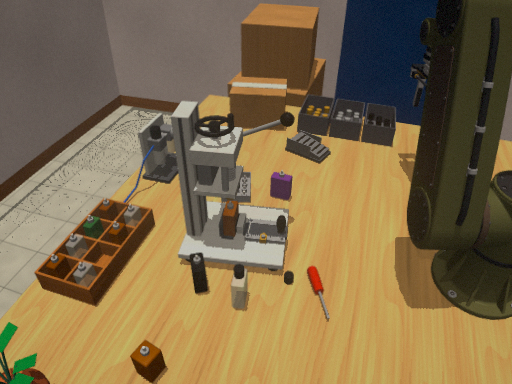

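View pics/top0.png

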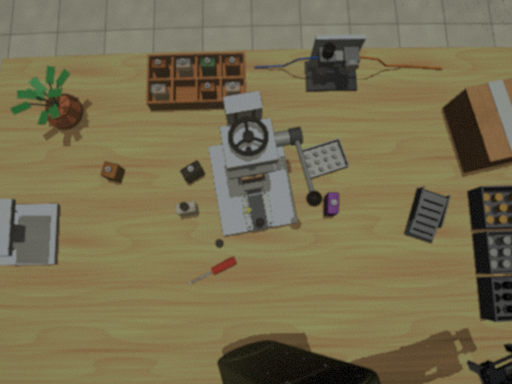

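The scene view shows the press at centre, its ball at (287,119), jaw handle at (281,224) and amber bottle at (231,218). The purple decoy is at (281,186). In the top view the ball is at (314,198), the handle at about (260,222) and the purple decoy at (332,203).

```bash
cat > h.py <<'E'
import numpy as np,cv2
from cell import *
def ray(m,uv):
    f=192/np.tan(np.radians(m["vfov"])/2)
    K=np.array([[f,0,m["cx"]],[0,f,m["cy"]],[0,0,1.]])
    p=cv2.undistortPoints(np.array([[uv]],float),K,np.array([m["k1"],0,0,0,0.]))[0,0]
    R=np.array(m["R"]);t=np.array(m["t"])
    d=R.T@np.array([p[0],p[1],1]); return -R.T@t,d/np.linalg.norm(d)
def onz(m,uv,z):
    c,d=ray(m,uv); return c+d*(z-c[2])/d[2]
def tri(m1,a,m2,b):
    c,d=ray(m1,a);e,g=ray(m2,b)
    s=np.linalg.lstsq(np.c_[d,-g],e-c,rcond=None)[0]
    p,q=c+s[0]*d,e+s[1]*g; return (p+q)/2,np.linalg.norm(p-q)
def proj(m,X):
    f=192/np.tan(np.radians(m["vfov"])/2)
    x=np.array(m["R"])@np.array(X,float)+np.array(m["t"]);a=x[:2]/x[2]
    return f*a*(1+m["k1"]*(a@a))+[m["cx"],m["cy"]]
E
python3 - <<'E'
from h import *
s,t=camera_model("scene"),camera_model("top")
S=cv2.imread("pics/scene0.png");T=cv2.imread("pics/top0.png")
def blob(I,x,y,r,th=60):
    g=I[y-r:y+r,x-r:x+r].max(2); m=(g<th).astype(np.uint8)
    m=cv2.morphologyEx(m,cv2.MORPH_OPEN,np.ones((5,5)))
    n,l,st,c=cv2.connectedComponentsWithStats(m)
    i=1+np.argmax(st[1:,4]);print(st[i]);return c[i]+[x-r,y-r]
a=blob(S,287,119,14);b=blob(T,314,198,14)
print(a,b,"knob",tri(s,a,t,b))
print("handle",tri(s,(281,217),t,(260,223)))
for uv in[(225,234),(297,223),(211,150)]:print(onz(t,uv,38))
A=cv2.resize(T[90:240,205:345],None,fx=2.8,fy=2.8,interpolation=2);B=cv2.resize(S[100:280,170:300],None,fx=3,fy=3,interpolation=2)
o=np.zeros((560,800,3),np.uint8);o[:A.shape[0],:A.shape[1]]=A;o[:B.shape[0],400:400+B.shape[1]]=B[:, :400];cv2.imwrite("pics/c1.png",o)
E
```

```text
[  8   9  12  12 124]
[  7   7  14  14 162]
[286.28225806 119.73387097] [313.59876543 197.81481481] knob (array([559.08726256, -98.11574962, 317.49025565]), np.float64(1.7240976049807415))
handle (array([530.11032791,  19.22862564,  97.79837647]), np.float64(6.870583965168919))
[503.44234297 119.29819808  38.        ]
[529.67469111 -89.08752886  38.        ]
[754.08890932 157.34458172  38.        ]
```

View pics/c1.png

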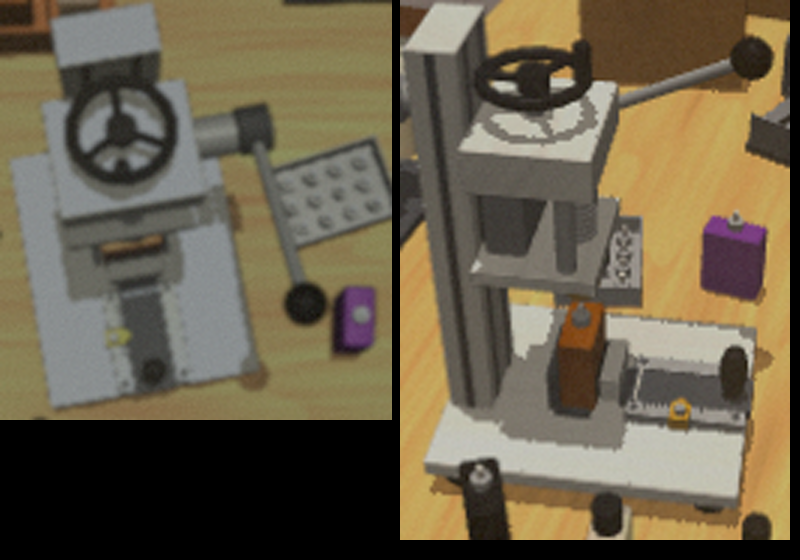

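The crop shows the brass pointer at about (678,410) on the left guide, the white index line at about (635,390) behind it, and the black handle at (733,370). The ball triangulates to (559,-98,317), against an expected height of 320, so it fits. Base edges give a yaw of about 0.14. Next I move above the ball.

Emit:
carry_out(slide=[[0,0,0.3],[0,0,0.6],[0.2,0.2,0.64],[0.9,1,0.64],[0.9,1,0.64],[0.9,1,0.64],[0.9,1,0.64],[0.9,1,0.64],[0.9,1,0.64],[0.9,1,0.64]], dr=[[0,0,0],[0,0,-0.01],[0,0,-0.02],[0,0,-0.0313],[0,0,-0.0313],[0,0,-0.0313],[0,0,-0.0313],[0,0,-0.0313],[0,0,-0.0313],[0,0,-0.0313]], gripper=[100,100,100,100,100,100,100,100,100,100], newtons=30)

```text
clock: 0.93
eef_pos: [394.5, -281.9, 459.9]
eef_rot: [-3.141, 0.0, 0.14]
wrist_force: [-0.1, -1.0, 0.6]
finger_gap: 93.8
finger_force: 0.0
```

Emit:
carry_out(slide=[[0.4,0.6,0],[0.4,0.6,0],[0.4,0.6,0],[0.4,0.6,0],[0.4,0.6,0],[0.4,0.6,0],[0.4,0.6,0],[0.4,0.6,0]], dr=[[0,0,0],[0,0,0],[0,0,0],[0,0,0],[0,0,0],[0,0,0],[0,0,0],[0,0,0]], gripper=[100,100,100,100,100,100,100,100])

```text
clock: 1.6
eef_pos: [493.3, -134.5, 459.6]
eef_rot: [3.142, 0.0, 0.139]
wrist_force: [0.2, 0.0, 0.4]
finger_gap: 94.2
finger_force: 0.0
```

Run:
```python
from h import *
m=camera_model("wrist");print(read_state()["eef_pos"],{k:(np.round(v,3).tolist()) for k,v in m.items()})
I=camera("wrist");cv2.imwrite("pics/w1.png",I[:,:,::-1])
np.save("w1.npy",m,allow_pickle=True)
print(proj(m,[559,-98,318]),proj(m,[530,19,98]))
```

```text
[ 493.27029345 -134.54247989  459.58026474] {'vfov': 60.767, 'cx': 257.741, 'cy': 191.451, 'k1': -0.068, 'R': [[0.138, -0.99, 0.0], [-0.956, -0.133, 0.261], [-0.258, -0.036, -0.965]], 't': [-201.315, 385.198, 665.369]}
[217.23163163 111.5776326 ] [147.87267637 117.80147704]
```

View pics/w1.png

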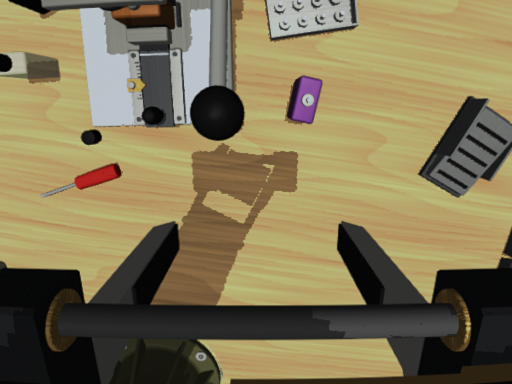

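The ball is at (217,112), exactly where predicted. The handle top is at (153,116), the pointer at (137,85), and the guide and base edges are visible. I measure those now.

Run:
```python
from h import *
m=np.load("w1.npy",allow_pickle=True).item()
I=cv2.imread("pics/w1.png")
A=cv2.resize(I[0:135,75:255],None,fx=4.4,fy=4.4,interpolation=cv2.INTER_CUBIC);cv2.imwrite("pics/c2.png",A)
print("handle top",onz(m,(153,115.5),103))
for a,b in[((82,15),(93.5,126)),]:
    p,q=onz(m,a,38),onz(m,b,38);print("yaw",np.arctan2(*(p-q)[1::-1]),p,q)
print("ball",onz(m,(217,112.5),319.5))
hs=cv2.cvtColor(I,cv2.COLOR_BGR2HSV)[60:110,115:150]
k=((hs[...,0]>15)&(hs[...,0]<35)&(hs[...,1]>110)&(hs[...,2]>100)).astype(np.uint8)
n,l,st,c=cv2.connectedComponentsWithStats(k);print([(s+[115,60,0,0,0]).tolist() for s in st[1:] if s[4]>5])
```

```text
handle top [534.29430824  10.76022834 103.        ]
yaw 0.14287397786331776 [659.81032377 145.14243638  38.        ] [501.77050024 122.40775304  38.        ]
ball [558.44274432 -98.08739101 319.5       ]
[[127, 79, 18, 13, 136]]
```

View pics/c2.png

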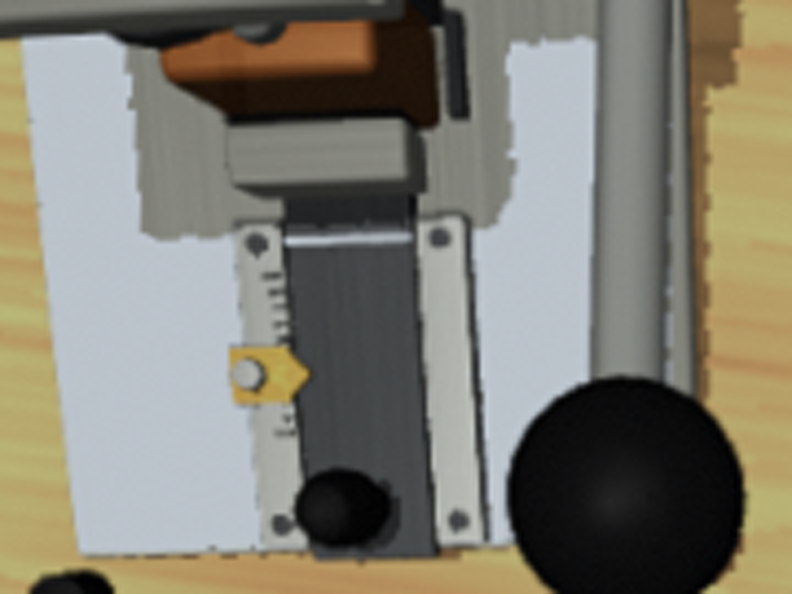

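Emit:
carry_out(slide=[[0.13,0.073,0],[0.261,0.146,0],[0.261,0.146,0],[0.261,0.146,-0.12],[0.261,0.146,-0.25],[0.261,0.146,-0.25],[0.261,0.146,-0.25]], dr=[[0,0,0],[0,0,0],[0,0,0],[0,0,0],[0,0,0],[0,0,0],[0,0,0]], gripper=[100,100,100,100,100,100,100])

```text
clock: 2.23
eef_pos: [558.4, -98.3, 397.1]
eef_rot: [-3.141, 0.002, 0.139]
wrist_force: [0.1, -0.0, 2.0]
finger_gap: 93.9
finger_force: 0.0
```

Emit:
carry_out(slide=[[0,0,0],[0,0,0],[0,0,0],[0,0,0],[0,0,0],[0,0,0],[0,0,0]], dr=[[0,0,0],[0,0,0],[0,0,0],[0,0,0],[0,0,0],[0,0,0],[0,0,0]], gripper=[60,30,30,30,30,30,30], newtons=30)

```text
clock: 2.82
eef_pos: [558.9, -97.2, 397.4]
eef_rot: [3.142, -0.0, 0.14]
wrist_force: [-0.2, -0.4, -0.7]
finger_gap: 51.0
finger_force: 0.0
```

Emit:
carry_out(slide=[[0,0,0],[0,0,0],[0,0,0],[0,0,0],[0,0,0],[0,0,0]], dr=[[0,0,0],[0,0,0],[0,0,0],[0,0,0],[0,0,0],[0,0,0]], gripper=[20,20,20,20,20,20], newtons=35)

```text
clock: 3.32
eef_pos: [559.0, -97.9, 397.2]
eef_rot: [3.14, -0.0, 0.14]
wrist_force: [0.8, -5.1, -1.4]
finger_gap: 34.6
finger_force: 35.0
```

Emit:
carry_out(slide=[[-0.027,-0.004,-0.068],[-0.048,-0.007,-0.137],[-0.062,-0.009,-0.209],[-0.069,-0.01,-0.282],[-0.07,-0.01,-0.354],[-0.07,-0.01,-0.354]], dr=[[0,0,0],[0,0,0],[0,0,0],[0,0,0],[0,0,0],[0,0,0]], gripper=[20,20,20,20,20,20])

```text
clock: 3.82
eef_pos: [541.3, -100.6, 306.5]
eef_rot: [3.14, 0.001, 0.14]
wrist_force: [-1.1, -7.1, 5.0]
finger_gap: 34.4
finger_force: 35.0
```

Emit:
carry_out(slide=[[0.007,0.001,-0.073],[0.02,0.003,-0.145],[0.041,0.006,-0.215],[0.067,0.01,-0.282],[0.1,0.014,-0.347],[0.102,0.015,-0.36],[0.102,0.015,-0.36],[0.102,0.015,-0.36],[0.102,0.015,-0.36]], dr=[[0,0,0],[0,0,0],[0,0,0],[0,0,0],[0,0,0],[0,0,0],[0,0,0],[0,0,0],[0,0,0]], gripper=[20,20,20,20,20,20,20,20,20])

```text
clock: 4.57
eef_pos: [567.4, -96.7, 219.8]
eef_rot: [3.14, -0.002, 0.14]
wrist_force: [-1.7, -5.3, 8.5]
finger_gap: 34.7
finger_force: 35.0
```

Run:
```python
from h import *
m=camera_model("wrist");I=camera("wrist")
cv2.imwrite("pics/w2.png",I[:,:,::-1])
print(read_state()["eef_pos"],read_state()["wrist_force"])
```

```text
[567.35103987 -96.66036924 219.90246464] [-2.02029987 -4.21692606  7.65723401]
```

View pics/w2.png

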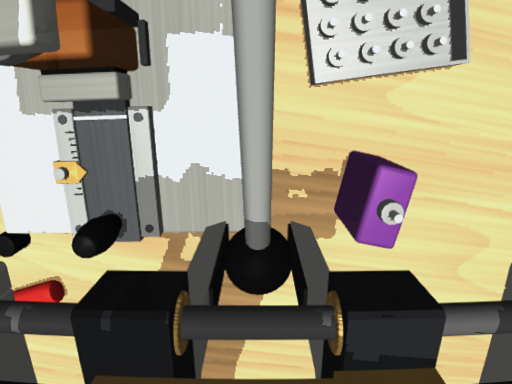

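The ball at (258,260) is still between the pads, with the lever down. I press a little further to feel the stop.

Emit:
carry_out(slide=[[0.005,0.001,-0.012],[0.01,0.001,-0.025],[0.01,0.001,-0.025],[0.01,0.001,-0.025]], dr=[[0,0,0],[0,0,0],[0,0,0],[0,0,0]], gripper=[20,20,20,20])

```text
clock: 4.95
eef_pos: [570.2, -96.3, 215.6]
eef_rot: [3.139, -0.004, 0.14]
wrist_force: [-7.2, -1.5, 25.7]
finger_gap: 34.4
finger_force: 35.0
```

Emit:
carry_out(slide=[[0,0,0],[0,0,0],[-0.012,-0.002,0.038],[-0.028,-0.004,0.07],[-0.045,-0.006,0.103],[-0.058,-0.008,0.136],[-0.071,-0.01,0.17],[-0.082,-0.012,0.205],[-0.092,-0.013,0.241],[-0.099,-0.014,0.276]], dr=[[0,0,0],[0,0,0],[0,0,0],[0,0,0],[0,0,0],[0,0,0],[0,0,0],[0,0,0],[0,0,0],[0,0,0]], gripper=[20,20,20,20,20,20,20,20,20,20])

```text
clock: 5.78
eef_pos: [545.3, -100.0, 283.3]
eef_rot: [3.139, -0.004, 0.14]
wrist_force: [6.5, -4.8, 5.3]
finger_gap: 34.9
finger_force: 35.0
```

Emit:
carry_out(slide=[[-0.006,-0.001,0.036],[-0.01,-0.001,0.072],[-0.013,-0.002,0.109],[-0.013,-0.002,0.145],[-0.012,-0.002,0.181],[-0.009,-0.001,0.218],[-0.005,-0.001,0.254],[0.002,0,0.29],[0.009,0.001,0.326],[0.019,0.003,0.361]], dr=[[0,0,0],[0,0,0],[0,0,0],[0,0,0],[0,0,0],[0,0,0],[0,0,0],[0,0,0],[0,0,0],[0,0,0]], gripper=[20,20,20,20,20,20,20,20,20,20])

```text
clock: 6.62
eef_pos: [549.9, -99.2, 372.5]
eef_rot: [3.14, -0.002, 0.14]
wrist_force: [7.5, -7.2, -2.2]
finger_gap: 35.0
finger_force: 35.0
```

Emit:
carry_out(slide=[[0.009,0.001,0.034],[0.018,0.002,0.065],[0.028,0.004,0.085],[0.038,0.005,0.104],[0.039,0.005,0.112],[0.039,0.005,0.112],[0.039,0.005,0.112]], dr=[[0,0,0],[0,0,0],[0,0,0],[0,0,0],[0,0,0],[0,0,0],[0,0,0]], gripper=[20,20,20,20,20,20,20])

```text
clock: 7.2
eef_pos: [558.1, -98.3, 393.4]
eef_rot: [-3.139, 0.014, 0.139]
wrist_force: [-5.9, -8.9, -38.3]
finger_gap: 34.7
finger_force: 35.0
```

The lever is against its upper stop (force −38 N). I relax the pull and open the fingers.

Emit:
carry_out(slide=[[0,0,-0.012],[0,0,-0.014],[0,0,-0.014],[0,0,-0.014],[0,0,-0.014],[0,0,-0.014],[0,0,-0.014],[0,0,-0.014],[0,0,-0.014],[0,0,-0.014]], dr=[[0,0,0],[0,0,0],[0,0,0],[0,0,0],[0,0,0],[0,0,0],[0,0,0],[0,0,0],[0,0,0],[0,0,0]], gripper=[20,20,80,80,80,80,80,80,80,80])

```text
clock: 8.03
eef_pos: [559.2, -97.2, 396.3]
eef_rot: [3.142, -0.0, 0.14]
wrist_force: [-0.5, -0.7, -0.0]
finger_gap: 75.4
finger_force: 0.0
```

Emit:
carry_out(slide=[[0,0,0.1],[0,0,0.2],[0,0,0.3],[-0.15,0.03,0.3],[-0.3,0.1,0.3],[-0.5,0.25,0.2],[-0.55,0.4,0.1],[-0.55,0.42,0],[-0.55,0.42,0],[-0.55,0.42,0]], dr=[[0,0,0],[0,0,0],[0,0,0],[0,0,0],[0,0,0],[0,0,0],[0,0,0],[0,0,0],[0,0,0],[0,0,0]], gripper=[80,80,80,80,80,80,80,80,80,80])

```text
clock: 8.87
eef_pos: [420.9, 8.6, 395.3]
eef_rot: [-3.141, 0.002, 0.142]
wrist_force: [0.9, -0.3, -0.4]
finger_gap: 75.2
finger_force: 0.0
```

Run:
```python
from h import *
m=camera_model("wrist");I=camera("wrist")
cv2.imwrite("pics/w3.png",I[:,:,::-1]);np.save("w3.npy",m,allow_pickle=True)
T=camera("top");cv2.imwrite("pics/t3.png",T[:,:,::-1])
print(read_state()["eef_pos"],proj(m,[533,16,103]))
```

```text
[422.28565269   7.33563828 397.43131804] [265.61746268  68.53683427]
```

View pics/w3.png

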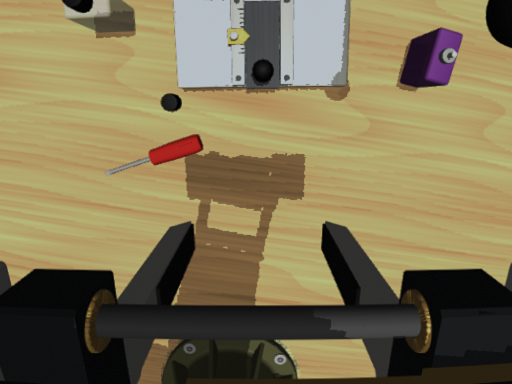

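The handle is at (262,70) and the pointer at (237,36), with the tip to the right. The index line lies just above the picture edge, so I take the separation from w1.

Run:
```python
from h import *
I=cv2.imread("pics/w3.png");m=np.load("w3.npy",allow_pickle=True).item();w=np.load("w1.npy",allow_pickle=True).item()
g=(I[50:90,245:283].max(2)<48).astype(np.uint8);n,l,st,c=cv2.connectedComponentsWithStats(g)
for i in range(1,n):
    if st[i,4]>30:print(st[i]+[245,50,0,0,0],c[i]+[245,50])
for uv in[(262,67),(262,70)]:print(onz(m,uv,103),onz(m,uv,90))
ps=.141;X=np.array([np.cos(ps),np.sin(ps),0])
i=onz(w,(140,54.5),50);j=onz(w,(168.9,54.3),50);print("idx",i,j,np.linalg.norm(i-j))
for z in(50,52,55):
    p=onz(w,(145.5,85),z);print("ptr",p,"sep",(i-p)@X)
h=np.array([533,16,0]);print("idx-handle along x",(i-h)@X)
```

```text
[251  59  23  27 447] [262.03355705  71.67337808]
[534.02586406  20.11583683 103.        ] [535.35703317  20.14341068  90.        ]
[530.9370863   19.66902829 103.        ] [532.16106565  19.68109656  90.        ]
idx [613.51125947  51.67217625  50.        ] [618.77713181  10.30974159  50.        ] 41.69628775949565
ptr [572.36856016  40.91885355  50.        ] sep 42.24559693071613
ptr [572.35044493  40.24843492  52.        ] sep 42.35774850033425
ptr [572.32327209  39.24280698  55.        ] sep 42.525975854761306
idx-handle along x 84.72538959146772
```

Checks agree: the line width is 41.7 mm (42 given) and the index–handle distance is 84.7 mm (85 given). The handle is at about (532,19) and the jaw must travel about 42.4 mm. Now I descend onto the handle.

Emit:
carry_out(slide=[[0.15,0.015,0],[0.3,0.03,0],[0.43,0.047,-0.05],[0.44,0.048,-0.2],[0.44,0.048,-0.35],[0.44,0.048,-0.5],[0.44,0.048,-0.65],[0.44,0.048,-0.8],[0.44,0.048,-0.8],[0.44,0.048,-0.8]], dr=[[0,0,0],[0,0,0],[0,0,0],[0,0,0],[0,0,0],[0,0,0],[0,0,0],[0,0,0],[0,0,0],[0,0,0]], gripper=[80,80,80,80,80,80,80,80,80,80])

```text
clock: 9.8
eef_pos: [532.5, 18.8, 196.5]
eef_rot: [-3.141, 0.002, 0.139]
wrist_force: [-0.2, -0.1, 1.0]
finger_gap: 75.2
finger_force: 0.0
```

Emit:
carry_out(slide=[[0,0,-0.08],[0,0,-0.15],[0,0,-0.15],[0,0,-0.15],[0,0,-0.15],[0,0,-0.15],[0,0,-0.15],[0,0,-0.15],[0,0,-0.15],[0,0,-0.15]], dr=[[0,0,0],[0,0,0],[0,0,0],[0,0,0],[0,0,0],[0,0,0],[0,0,0],[0,0,0],[0,0,0],[0,0,0]], gripper=[80,80,15,15,15,15,15,15,15,15], newtons=45)

```text
clock: 10.63
eef_pos: [531.7, 19.7, 159.0]
eef_rot: [3.141, -0.0, 0.14]
wrist_force: [1.6, -15.4, 0.5]
finger_gap: 25.4
finger_force: 8.6
```

Emit:
carry_out(slide=[[0,0,0],[0,0,0],[0,0,0],[0,0,0]], dr=[[0,0,0],[0,0,0],[0,0,0],[0,0,0]], gripper=[10,10,10,10])

```text
clock: 10.97
eef_pos: [531.8, 19.2, 158.9]
eef_rot: [3.141, -0.0, 0.14]
wrist_force: [0.1, -4.8, 2.1]
finger_gap: 24.1
finger_force: 45.0
```

Gripped at 24–25 mm gap, matching the 25 mm handle. I draw it out slowly.

Emit:
carry_out(slide=[[-0.02,-0.003,0],[-0.04,-0.006,0],[-0.06,-0.009,0],[-0.08,-0.011,0],[-0.1,-0.014,0],[-0.12,-0.017,0],[-0.14,-0.02,0],[-0.16,-0.023,0],[-0.168,-0.024,0],[-0.168,-0.024,0]], dr=[[0,0,0],[0,0,0],[0,0,0],[0,0,0],[0,0,0],[0,0,0],[0,0,0],[0,0,0],[0,0,0],[0,0,0]], gripper=[10,10,10,10,10,10,10,10,10,10])

```text
clock: 11.8
eef_pos: [490.5, 13.0, 159.0]
eef_rot: [3.14, -0.004, 0.14]
wrist_force: [12.3, -7.7, -8.9]
finger_gap: 23.9
finger_force: 45.0
```

Run:
```python
from h import *
s=read_state();m=camera_model("wrist");I=camera("wrist")
cv2.imwrite("pics/w4.png",I[:,:,::-1]);np.save("w4.npy",m,allow_pickle=True)
S=camera("scene");cv2.imwrite("pics/s4.png",S[:,:,::-1]);T=camera("top");cv2.imwrite("pics/t4.png",T[:,:,::-1])
print(s["eef_pos"],proj(m,[572.3,40,52]))
B=I[:,:,::-1]
cv2.imwrite("pics/c4.png",np.vstack([cv2.resize(B[0:150,120:320],None,fx=4,fy=4,interpolation=2)]))
```

```text
[490.54188127  12.96053978 158.99824292] [229.72811712  87.0864978 ]
```

View pics/c4.png

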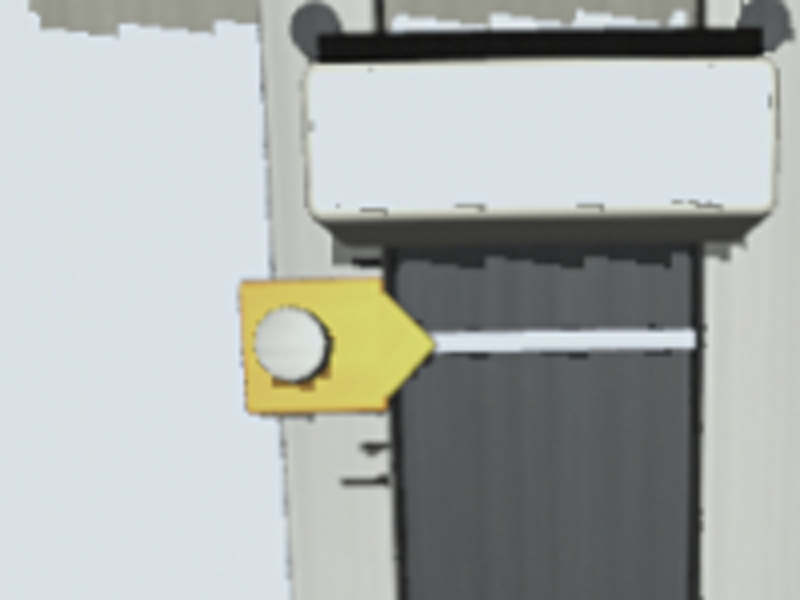

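The index line (row 341 of the crop) meets the pointer tip (435,345), and the view ray there is nearly vertical, so alignment is within about 1 mm. I now check the lever ball, bottle and bystanders numerically.

Run:
```python
from h import *
for a,b,pts in(("pics/scene0.png","pics/s4.png",{"ball":(286,120,11),"amber":(231,222,14),"black":(198,272,16),"clear":(239,286,16),"cap":(289,278,8),"driver":(318,292,22)}),("pics/top0.png","pics/t4.png",{"tray":(325,158,20),"clear":(187,208,11),"black":(192,172,12),"cap":(219,243,7)})):
    A,B=cv2.imread(a).astype(int),cv2.imread(b).astype(int)
    for n,(x,y,r) in pts.items():
        d=np.abs(A-B)[y-r:y+r,x-r:x+r].max(2);print(b,n,d.mean().round(1),(d>60).sum())
```

```text
pics/s4.png ball 9.5 20
pics/s4.png amber 11.3 35
pics/s4.png black 4.6 0
pics/s4.png clear 4.3 0
pics/s4.png cap 10.1 11
pics/s4.png driver 9.0 121
pics/t4.png tray 8.9 0
pics/t4.png clear 7.9 0
pics/t4.png black 7.1 0
pics/t4.png cap 7.2 0
```

Emit:
carry_out(slide=[[0,0,0],[0,0,0],[0,0,0],[0,0,0]], dr=[[0,0,0],[0,0,0],[0,0,0],[0,0,0]], gripper=[10,10,10,10])

```text
clock: 12.28
eef_pos: [490.9, 13.0, 159.0]
eef_rot: [3.14, -0.004, 0.14]
wrist_force: [11.5, -8.3, -8.1]
finger_gap: 23.6
finger_force: 45.0
```

Run:
```python
from h import *
o=[cv2.resize(cv2.imread(p)[100:330,180:345],None,fx=2.4,fy=2.4,interpolation=2) for p in("pics/scene0.png","pics/s4.png")]
cv2.imwrite("pics/c5.png",np.hstack(o)[:, :800])
```

```text
(no output)
```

View pics/c5.png

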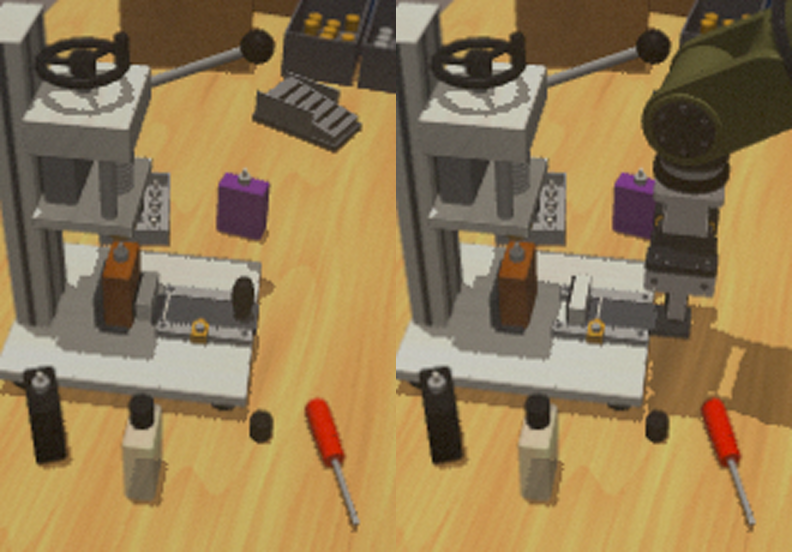

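The two views match: the lever is at rest with the ball at (257,47) and (653,47), the bottle stands upright, and the bystanders have not moved. Only shadows differ. I hand it in.

```bash
python3 -c "
from cell import *
print(sign_off())"
```

```text
the job is handed in; nothing more can be done
None
```

I crimped the pump, eased the lever back up to rest, and handed the job in with the gripper still holding the jaw open, its index line within about 1 mm of the brass pointer; no verdict was returned.

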